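# Fold the filing-tray apron down to its pointer

## Robot

A 6-joint arm with a two-finger parallel gripper is mounted at the origin on the work surface. World frame = base frame: x ahead of the robot, y to its left, z up, the work surface at z = 0. Lengths are in m, angles in rad, forces in N, time in s.
With the tool pointing down it reaches from about 0.275 to 0.85 m from the base axis. Payload 5.2 kg.
Tool frame: the origin (TCP) lies at the very end of the fingers, on their centre line; the grasp point (between the pads) lies 19 mm behind it; z points along the fingers, y is the line along which they close (so a half turn about z gives the same grasp; the last joint's range is limited). The gripper opens to 85 mm and grips with 20 to 120 N. Pads are 22 mm wide; open, the fingers measure 114 mm over their backs; the gripper's body (76 mm by 85 mm) begins 54 mm behind the grasp point. The pads swing forward as they close: fully open they stand 13 mm farther back than shut.
Start: joints at [0.919, 0.259, 1.535, -0, 1.348, -0.203], TCP at [0.239, 0.496, 0.231] pointing down, gripper open.
Joint ranges: [-3.14, 3.14], [-0.91, 2.08], [0.19, 2.58], [-1.22, 4.36], [0.22, 2.71], [-3.12, 3.12]. Speed limits (rad/s): [2.57, 2.57, 3.14, 3.14, 3.14, 3.14].

## Interface

Orientations are given as [roll, pitch, yaw] about the fixed x, y, z axes, in that order (R = Rz(yaw) Ry(pitch) Rx(roll)).
In Python, from cell import sensors, optics, job gives the robot as it stands.
- The arm moves only by the tool servo_tool, never from a script. Its arguments are lists of equal length, an entry for each row: "jaw": the opening, from -1 (shut) to 1 (fully open); "xyz": the shift along the tool's x, y, z in units of 0.4 m (1.0 is 0.4 m), a list of three; "roll": the turn about the tool's z in units of 30 degrees (1.0 is 30 degrees). In form: {"jaw": [jaw, ...], "xyz": [[dx, dy, dz], ...], "roll": [roll, ...]}. A call has 1 to 10 rows; each row is the pose to reach, as a shift and turn from the pose commanded when the call began, along the tool's axes at that moment; what a row does not reach only later rows make up. A row lasts 1/12 s, in which the tool goes at most 41.7 mm and 7.16 degrees, less where a joint would pass 70% of its speed; a pose out of reach is approached as far as the arm can. A call with a number of a shift or a turn outside -1 to 1 is refused whole. A call with a gripper value outside its range is refused whole. The fingers move at their own pace and stop on an object; "squeeze" is the grip in N (left out, the last holds). Time passes only in rows, so rows that repeat a pose let the fingers close. It gives the time, the measured TCP pose, the force, the opening and the grip force at its end, in the units of the state.
- sensors.sense(): the state, without advancing time (a new reading comes with each control period).
- optics.snapshot(name): name is "scene" or "side" or "wrist"; returns a dict with "color" (384x512x3 uint8, blue, green, red), "range_z" (384x512 float32, m along the optical axis (not along the pixel's ray), 0 where there is no reading), "fx", "fy", "cx", "cy" (pixels), "camera_from_world" (4x4, takes a point from world to camera coordinates); the wrist camera has in their place "tool_from_camera" (4x4, takes a point from camera to tool coordinates, whose origin is the TCP and whose axes are the flange's). Camera axes: x right, y down, z forward; pixel columns grow to the right and rows downward; lengths in m; the calibration is good to about 2 mm. A picture is of the moment at which its call begins: read the wrist's pose just before it.
- job.sign_off(): hands the job in; it is judged then, once.
The state is a dict: "time": time; "qpos": joint angles; "qd": joint speeds; "tau": joint torques, N m; "ee_pos": TCP position; "tcp_rot": TCP orientation; "force": force on the tool from outside, world axes, zero at the start; "ft_torque": the same for the moment, N m; "gripper_width": finger opening in m; "finger_force": force on a finger pad.
Only numpy, scipy, OpenCV 4.12 (cv2) and the standard library are available. Lean on these libraries where they do the work, as an engineer would, in place of code of your own. Each camera call takes 0.05 s, during which the arm holds its last target. There are 200 camera calls.

## Task

Get the jeweller's filing station ready for work. First take the amber jar that stands in front of it and stand it upright, fully on the round cork mat; then fold the aluminium apron down by its blue bar, towards you, until it is in line with the red pointer beside it, and let go so that it stays there. Leave the red pointer as it is set and do not disturb the other things on the bench or tip the jar over.

Things in the scene. Friction and masses are not known exactly. Their poses are not given: they have to be found in the camera images.
- light_bar (a point): Middle of the underside of the filing station's aluminium LED light bar, 325 mm above the bench. It carries the station's axes: x away from the robot, z up (place and yaw differ each time). The light bar is 70 mm deep (x), 370 mm long (y), 25 mm thick. It hangs over the upright apron, so the blue bar is reached from the robot's side with the tool tilted.
- apron (a joint): Hinge of the apron, rad: 0 = standing upright, growing as it folds down towards the robot (the station's -x side) up to 1.45. A stiff hinge: it stays where it is left; about 6 N at the blue bar moves it. The apron is a bare aluminium sheet 200 mm wide (along the hinge), 4 mm thick, reaching 130 mm from the hinge.
- apron_hinge (a point): Middle of the apron's hinge line, 30 mm above the bench, on the front edge of the wooden catch tray (240 x 280 mm, rims 35 mm high) that lies behind it; two 16 mm lamp posts stand 35 mm behind the hinge, 165 mm either side. In the station's axes it lies 15 mm in front (-x) of light_bar. Its axes turn with the apron: z in the sheet from hinge to blue bar, y along the hinge.
- apron_bar (a point): Middle of the apron's blue grab bar: a round bar 12 mm in diameter, 120 mm long, parallel to the hinge and 165 mm from it, in the plane of the sheet. It is held by two 10 mm wide brackets at 55 mm either side of its middle, with a gap of 29 mm between bar and sheet edge. Axes as apron_hinge.
- pointer (a joint): Angle of the red pointer, rad, measured just as the apron's: 0 = upright, growing as it leans to the robot. Apron and pointer are in line when both joints read the same. The pointer is already set and must stay.
- pointer_tip (a point): Tip of the red pointer: a flat red arm 165 mm long, 8 mm wide, turning on the apron's hinge line 127 mm to the station's +y side. z points from the hinge to the tip.
- jar: Closed amber jar with a white lid, 60 mm in diameter, 100 mm high, about 0.3 kg. Origin at the centre of its underside, z up. At the start it stands on the bench in front of the apron, where the apron would come down on it.
- mat: Round cork mat, 130 mm in diameter, 4 mm thick, fixed on the bench to the left or the right. Origin at the centre of its underside.
- bowl: White bowl, 100 mm in diameter, 50 mm high, standing on the side where the mat is not; origin under its centre. Leave alone.
- brick: Terracotta-coloured soldering brick 60 x 110 x 30 mm lying in the tray behind the apron; origin under its centre. Leave alone.
- brush: Bench brush, 170 mm long, lying beside the tray on its right (-y) side. Leave alone.
- hammer: Hammer, 240 mm long, lying at the left of the bench. Leave alone.
- screwdriver: Screwdriver, 200 mm long, lying at the right of the bench. Leave alone.
There are look-alikes about, which are no part of the job. Of the things that look like the mat, take the one that is farthest to the robot's left at the start.

How it is judged:
On the way, in this order (a step that is already met when the one before it is completed fails the run):
1. the jar stands upright on the cork mat, let go (horizontal distance between jar and mat below 0.038 m and angle between jar's own z axis and vertical below 0.12 rad and height (world z) of jar below 0.012 m and contact force between the fingers and jar below 0.1 N), for 0.2 s.
2. the apron is folded down in line with the red pointer (angle between the z axis of apron_bar and the z axis of pointer_tip, either way round below 0.12 rad), for 0.2 s.
At the end, for the whole second after the job is handed in: The jar stands upright (within 7 degrees) at rest on the cork mat, its centre within 38 mm of the mat's centre; the apron is at rest within 0.12 rad (7 degrees) of the red pointer's direction (horizontal distance between jar and mat below 0.038 m and angle between jar's own z axis and vertical below 0.12 rad and height (world z) of jar below 0.012 m and linear speed of jar below 0.03 m/s and angle between the z axis of apron_bar and the z axis of pointer_tip, either way round below 0.12 rad and velocity of joint apron between -0.05 and 0.05 rad/s); the robot touches nothing.
It fails at once if the red pointer is pushed from its setting (tip moved more than 15 mm) (distance of pointer_tip from where it was at the start of the episode above 0.015 m).
It fails at once if the jar is tipped over (more than 45 degrees) (angle between jar's own z axis and vertical above 0.785 rad).
It fails at once if another thing on the bench is shifted by more than 30 mm (distance of any of bowl, brick, brush, hammer, screwdriver from where it was at the start of the episode above 0.03 m).
It also fails if it takes over 51 s, if anything falls off the work surface, if the arm or the gripper's body presses on something with over 40 N, if the wrist force passes 120 N, or if a joint passes its speed limit or range.

## Working session

There is one attempt and no reset: what is moved stays moved. The work goes in short steps, Python scripts to look and compute and a tool call to move; the robot and the scene stay as the last step left them, time stands still between calls to the robot, and variables do not carry over. Pictures are saved under pics/ and viewed, at most 10 in all, crops included, and the job is handed in when it is done.

Besides the shell and the picture viewer there is one more tool, called after "Request:" as name([rows], argument=value, ...), one row to a line, values as JSON. servo_tool: Moves the arm, as the interface text tells. Its arguments: {"type":"object","properties":{"jaw":{"type":"array","items":{"type":"number"}},"xyz":{"type":"array","items":{"type":"array","items":{"type":"number","minimum":-1,"maximum":1}}},"roll":{"type":"array","items":{"type":"number","minimum":-1,"maximum":1}},"squeeze":{"type":"number"}},"required":["jaw","xyz","roll"]}

```bash
ls; mkdir -p pics; python3 - <<'E'
from cell import sensors, optics
import cv2,pickle,numpy as np
s=sensors.sense(); print({k:np.round(v,3).tolist() for k,v in s.items()})
d={n:optics.snapshot(n) for n in("scene","side","wrist")}
pickle.dump((s,d),open('s0.pkl','wb'))
for n in("scene","side"): cv2.imwrite(f'pics/{n}0.png',cv2.resize(d[n]['color'],(800,600)))
for n in d: print(n,d[n]['fx'],d[n]['cx'],d[n]['cy'],np.round(d[n].get('camera_from_world',d[n].get('tool_from_camera')),3).tolist())
E
```

```text
pics
{'time': 0.0, 'qpos': [0.919, 0.259, 1.536, 0.0, 1.348, -0.203], 'qd': [0.002, 0.0, -0.0, -0.0, 0.0, -0.001], 'tau': [-0.002, -44.604, -29.057, -0.0, 0.012, -0.0], 'ee_pos': [0.238, 0.495, 0.23], 'tcp_rot': [-3.14, -0.0, 2.693], 'force': [0.014, -0.145, 0.716], 'ft_torque': [0.028, 0.007, -0.008], 'finger_force': 0.0, 'gripper_width': 0.086}
scene 455.2993301824952 254.46210630696345 195.5834178512374 [[0.67, 0.742, 0.002, -0.349], [0.608, -0.547, -0.576, -0.213], [-0.426, 0.387, -0.818, 2.275], [0.0, 0.0, 0.0, 1.0]]
side 483.86881246355756 255.938863069996 194.919825531065 [[0.533, -0.846, 0.023, -0.283], [-0.451, -0.308, -0.838, 0.406], [0.716, 0.436, -0.546, 1.418], [0.0, 0.0, 0.0, 1.0]]
wrist 270.03289282308714 253.96780466573168 189.94245633776953 [[0.002, -0.965, -0.263, 0.068], [1.0, 0.001, 0.001, 0.001], [-0.001, -0.263, 0.965, -0.142], [0.0, 0.0, 0.0, 1.0]]
```

View pics/scene0.png

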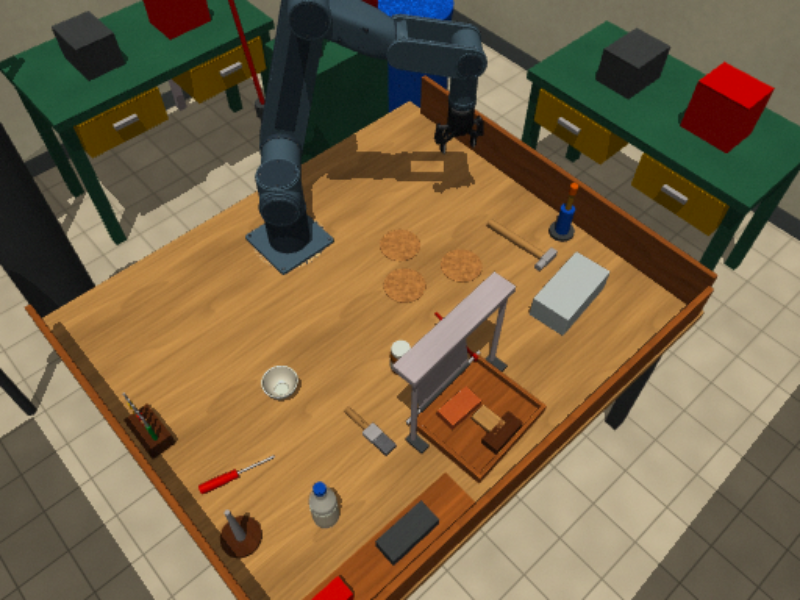

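View pics/side0.png

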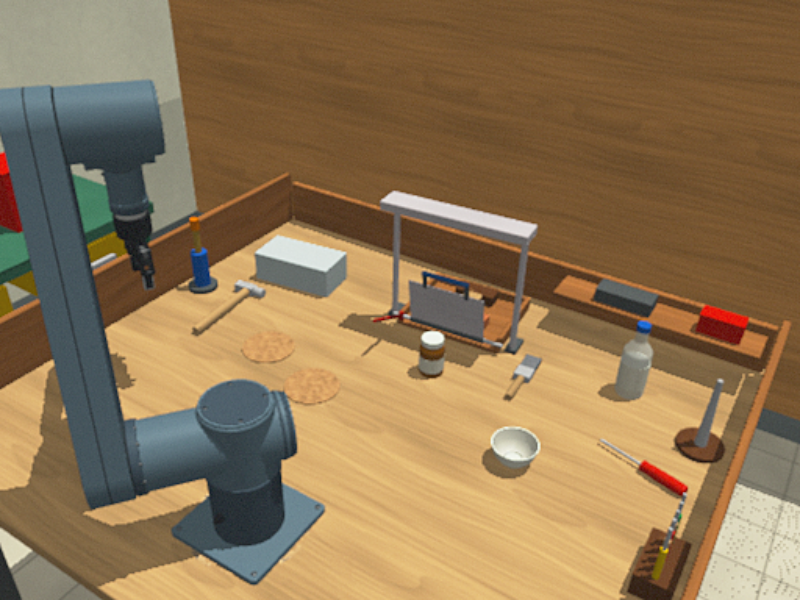

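The scene view (800x600) shows three cork discs at (400,244), (404,284) and (461,265). The jar lid is at (401,350), the light bar runs from (395,365) to (513,285), and the red pointer shows at about (440,318)–(475,355). In the side view the blue bar is at (445,280), the pointer at (390,317) and the jar at (432,353). Next I'll measure these.

```bash
cat > h.py <<'E'
import numpy as np,cv2,pickle
def cam(d,T=None):
    C=np.linalg.inv(d['camera_from_world']) if T is None else T@d['tool_from_camera']; return C
def pt(d,u,v,T=None):
    z=d['range_z'][int(round(v)),int(round(u))]; C=cam(d,T)
    return (C@[ (u-d['cx'])/d['fx']*z,(v-d['cy'])/d['fy']*z,z,1])[:3]
def ray(d,u,v,h,T=None):
    C=cam(d,T); r=C[:3,:3]@[(u-d['cx'])/d['fx'],(v-d['cy'])/d['fy'],1]; o=C[:3,3]
    return o+r*(h-o[2])/r[2]
def cloud(d,T=None):
    v,u=np.mgrid[:384,:512]; z=d['range_z']; C=cam(d,T)
    P=np.stack([(u-d['cx'])/d['fx']*z,(v-d['cy'])/d['fy']*z,z],-1)
    return P@C[:3,:3].T+C[:3,3]
def blobs(m,amin=30):
    n,l,st,c=cv2.connectedComponentsWithStats(m.astype(np.uint8)); return [(st[i],c[i],l==i) for i in range(1,n) if st[i][4]>=amin]
E
python3 - <<'E'
from h import *
s,D=pickle.load(open('s0.pkl','rb'))
np.set_printoptions(precision=4,suppress=True)
for n in('scene','side'):
    d=D[n]; P=cloud(d); hsv=cv2.cvtColor(d['color'],cv2.COLOR_BGR2HSV); H,S,V=cv2.split(hsv)
    ok=d['range_z']>0
    box=ok&(P[...,0]>.1)&(P[...,0]<1.3)&(abs(P[...,1])<.8)
    print(n)
    red=((H<4)|(H>176))&(S>190)&(V>90)&box&(P[...,2]>.01)&(P[...,2]<.35)
    blue=(H>100)&(H<125)&(S>120)&(V>40)&box&(P[...,2]>.1)
    for nm,m,a in(('red',red,8),('blue',blue,8)):
        for st,c,l in blobs(m,a): print(nm,c,st[4],P[l].min(0),P[l].max(0),np.median(P[l],0))
    top=box&(P[...,2]>.335)&(P[...,2]<.365)&(P[...,0]>.5)
    for st,c,l in blobs(top,200):
        Q=P[l]; r=cv2.minAreaRect((Q[:,:2]*1000).astype(np.float32)); print('lightbar',c,Q[:,2].mean(),r)
    lid=box&(abs(P[...,2]-.1)<.006)&(S<60)
    for st,c,l in blobs(lid,20): print('lid?',c,st[4],np.median(P[l],0),np.ptp(P[l],0))
    for h,l0 in((8,.003),):
        m=box&(P[...,2]<.012)&(H>=8)&(H<=16)&(S>110)
    print([hsv[y,x].tolist() for x,y in ([(256,156),(258,182),(295,170)] if n=='scene' else [(171,221),(200,246),(300,330)])], hsv[200,200])
    for x,y in ([(256,156),(258,182),(295,170)] if n=='scene' else [(171,221),(200,246)]): print('mat',ray(d,x,y,.004))
E
```

```text
scene
red [303.875 227.75 ] 8 [0.7102 0.1078 0.03  ] [0.7262 0.1164 0.0436] [0.718  0.1119 0.0387]
red [139.1206 307.9007] 141 [ 0.5158 -0.6689  0.0102] [ 0.5559 -0.5746  0.035 ] [ 0.5368 -0.6237  0.022 ]
red [213.8287 378.2083] 216 [ 0.9475 -0.6279  0.1399] [ 0.9971 -0.5598  0.1648] [ 0.9662 -0.5821  0.1568]
blue [362.6739 134.5435] 46 [0.544  0.6427 0.1003] [0.5859 0.6922 0.1181] [0.5682 0.6616 0.1105]
blue [204.1148 312.7705] 61 [ 0.7645 -0.4867  0.1737] [ 0.7945 -0.4586  0.1978] [ 0.7814 -0.4746  0.1886]
lightbar [289.7755 209.9801] 0.3491574102895459 ((739.0169677734375, -14.976608276367188), (73.0190658569336, 371.51837158203125), 4.878725051879883)
lid? [255.7349 222.5422] 83 [ 0.5858 -0.0505  0.0997] [0.0423 0.0509 0.0118]
lid? [271.7391 247.6522] 23 [ 0.7193 -0.0852  0.101 ] [0.0104 0.0551 0.0117]
lid? [208.375  327.3333] 24 [ 0.8053 -0.4858  0.0992] [0.0294 0.0563 0.0117]
[[14, 177, 164], [15, 177, 167], [15, 171, 177]] [ 17 163 188]
mat [0.256  0.2497 0.004 ]
mat [0.3817 0.1486 0.004 ]
mat [0.448 0.331 0.004]
side
red [461.7108 206.9956] 453 [ 0.9304 -0.6593  0.1087] [ 1.0
[... 254 characters left out ...]
 [284.9531 178.5781] 64 [ 0.6755 -0.0768  0.1861] [0.6999 0.0379 0.2015] [ 0.6888 -0.0218  0.1945]
blue [411.5185 208.7963] 54 [ 0.7551 -0.4891  0.1759] [ 0.7873 -0.4607  0.1981] [ 0.7677 -0.4751  0.189 ]
lightbar [293.8415 137.9463] 0.3485966428362188 ((731.8235473632812, -14.566482543945312), (82.38721466064453, 371.7470703125), 5.371124744415283)
lid? [290.7889 198.9222] 90 [ 0.7087 -0.0436  0.1005] [0.0231 0.1525 0.0118]
lid? [276.1589 216.0841] 107 [ 0.579  -0.0538  0.1012] [0.053  0.0505 0.0116]
lid? [406.0179 232.5536] 56 [ 0.7486 -0.4817  0.1   ] [0.0374 0.0598 0.0114]
[[15, 135, 208], [16, 137, 216], [17, 117, 218]] [ 18 125 217]
mat [0.4413 0.3334 0.004 ]
mat [0.3827 0.1465 0.004 ]
```

```bash
python3 - <<'E'
from h import *
s,D=pickle.load(open('s0.pkl','rb'))
a=cv2.resize(D['scene']['color'][140:260,230:350],(400,400),interpolation=cv2.INTER_CUBIC)
b=cv2.resize(D['side']['color'][160:260,150:350][:,:],(800,400),interpolation=cv2.INTER_CUBIC)
cv2.imwrite('pics/c1.png',np.hstack([a,b[:,300:700]]))
np.set_printoptions(precision=3,suppress=True)
yaw=np.radians(5.0); L=np.array([.739,-.015,.325]); X=np.array([np.cos(yaw),np.sin(yaw),0]);Y=np.array([-X[1],X[0],0])
Hg=L-.015*X; Hg[2]=.03; print('hinge',Hg)
for n,box in(('scene',(190,240,265,320)),('side',(190,215,225,275))):
    d=D[n]; H,S,V=cv2.split(cv2.cvtColor(d['color'],cv2.COLOR_BGR2HSV))
    r0,r1,c0,c1=box; m=np.zeros_like(H,bool); sub=((H<6)|(H>174))&(S>165)
    m[r0:r1,c0:c1]=sub[r0:r1,c0:c1]
    C=cam(d); v,u=np.nonzero(m); print(n,len(u))
    R=np.stack([(u-d['cx'])/d['fx'],(v-d['cy'])/d['fy'],np.ones(len(u))],-1)@C[:3,:3].T
    t=((Hg+.127*Y-C[:3,3])@Y)/(R@Y); Q=C[:3,3]+R*t[:,None]-Hg
    a=-Q@X; h=Q[:,2]; rr=np.hypot(a,h); th=np.arctan2(a,h)
    k=np.argsort(rr)
    print('r',rr[k][::5],'th',th[k][::5])
    print('px ends',u[k[-1]],v[k[-1]],u[k[0]],v[k[0]])
d=D['side'];P=cloud(d)-Hg
st=np.stack([-(P@X),P@Y,P[...,2]],-1)
m=(abs(st[...,1])<.09)&(st[...,2]>.02)&(st[...,2]<.12)&(abs(st[...,0])<.12)&(st[...,0]>-.03)
q=st[m]; print('sheet',len(q)); 
for z in(.03,.05,.07,.09,.11): w=q[abs(q[:,2]-z)<.01]; print(z,np.median(w[:,0]))
E
```

```text
hinge [ 0.724 -0.016  0.03 ]
scene 31
r [0.004 0.011 0.015 0.019 0.029 0.145 0.161] th [-0.405 -0.075 -1.012 -0.652  0.877  1.097  1.072]
px ends 279 200 303 228
side 34
r [0.002 0.01  0.019 0.051 0.081 0.115 0.143] th [0.532 1.891 1.453 1.105 1.081 1.138 1.118]
px ends 239 205 257 201
sheet 811
0.03 0.009648774116745808
0.05 0.013502772858529483
0.07 0.016632187444479585
0.09 0.020659788198694608
0.11 0.024286891520445397
```

View pics/c1.png

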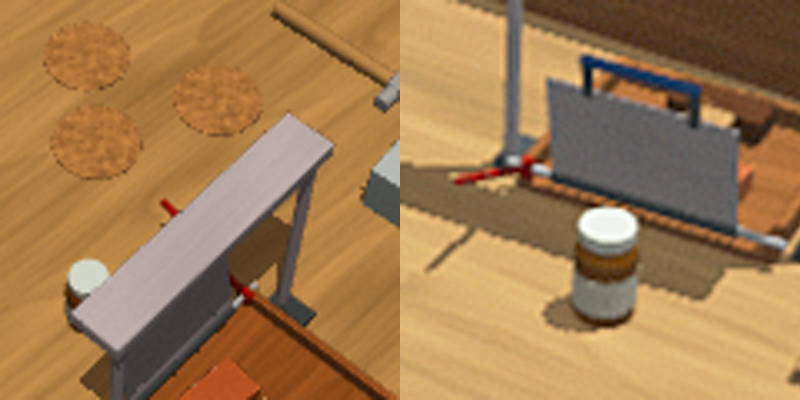

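The candidates for the mat, in 512-px scene coordinates, are (256,156) at y=0.25, (258,182) at y=0.15 and (295,170) at y=0.33. The last is farthest left, so it's the mat; the enlarged crop shows it as a whole cork disc at (217,100). The pointer leans about 1.10 rad and the apron starts at about 0.18 rad. I'll start moving towards the jar and look again on the way.

Request:
servo_tool([
  [-0.685, -0.43, 0],
  [-0.685, -0.43, 0],
  [-0.685, -0.43, 0],
  [-0.685, -0.43, 0],
  [-0.685, -0.43, 0],
  [-0.685, -0.43, 0],
  [-0.685, -0.43, 0],
  [-0.685, -0.43, 0],
  [-0.685, -0.43, 0],
  [-0.685, -0.43, 0],
], jaw=[1, 1, 1, 1, 1, 1, 1, 1, 1, 1], roll=[0, 0, 0, 0, 0, 0, 0, 0, 0, 0])

```text
time: 0.98
ee_pos: [0.4115, 0.2203, 0.231]
tcp_rot: [-3.141, -0.001, 2.689]
force: [-1.0, 0.4, -0.0]
gripper_width: 0.0851
finger_force: 0.0
```

```bash
cat >> h.py <<'E'
from scipy.spatial.transform import Rotation as Ro
np.set_printoptions(precision=4,suppress=True)
def pose(s):
    T=np.eye(4);T[:3,:3]=Ro.from_euler('xyz',s['tcp_rot']).as_matrix();T[:3,3]=s['ee_pos'];return T
def to(s,p): return pose(s)[:3,:3].T@(np.array(p)-s['ee_pos'])/.4
E
cat > w.py <<'E'
import sys; from h import *; from cell import sensors,optics
s=sensors.sense(); d=optics.snapshot('wrist'); pickle.dump((s,d),open(sys.argv[1]+'.pkl','wb'))
print(s['time'],s['ee_pos'],s['tcp_rot'],s['force'],s['gripper_width'])
cv2.imwrite('pics/'+sys.argv[1]+'.png',d['color'])
E
python3 w.py w1
```

```text
0.9833 [0.4115 0.2203 0.231 ] [-3.1413 -0.0007  2.6886] [-0.9754  0.3995 -0.0069] 0.08514181740811158
```

View pics/w1.png

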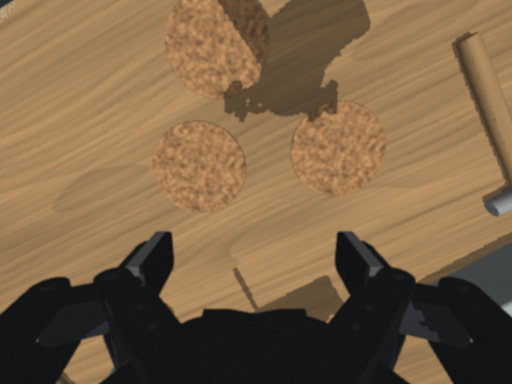

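The wrist view shows the three mats at (338,147), (199,166) and (217,45). The one at (338,147) is the leftmost (next to the hammer).

```bash
python3 - <<'E'
from h import *
s,d=pickle.load(open('w1.pkl','rb'));T=pose(s)
for u,v in((338,147.5),(291,147),(385,147),(199,166),(217,45)): print(ray(d,u,v,.004,T))
print(to(s,[.583,-.052,.231]),to(s,[.583,-.052,.038]))
E
```

```text
[0.4375 0.3361 0.004 ]
[0.4091 0.279  0.004 ]
[0.4647 0.3938 0.004 ]
[0.3775 0.154  0.004 ]
[0.2546 0.2473 0.004 ]
[-0.6834 -0.4244 -0.0002] [-0.6837 -0.4243  0.4823]
```

Request:
servo_tool([
  [-0.683, -0.424, 0],
  [-0.683, -0.424, 0],
  [-0.683, -0.424, 0],
  [-0.683, -0.424, 0],
  [-0.683, -0.424, 0],
  [-0.683, -0.424, 0],
  [-0.683, -0.424, 0],
  [-0.683, -0.424, 0],
  [-0.683, -0.424, 0],
  [-0.683, -0.424, 0],
], jaw=[1, 1, 1, 1, 1, 1, 1, 1, 1, 1], roll=[0, 0, 0, 0, 0, 0, 0, 0, 0, 0])

```text
time: 1.87
ee_pos: [0.5837, -0.049, 0.2304]
tcp_rot: [3.141, -0.002, 2.692]
force: [-0.3, 0.5, -0.5]
gripper_width: 0.0852
finger_force: 0.0
```

```bash
python3 w.py w2
```

```text
1.8667 [ 0.5837 -0.049   0.2304] [ 3.1413 -0.0018  2.6924] [-0.2708  0.5456 -0.5181] 0.08522153907639138
```

View pics/w2.png

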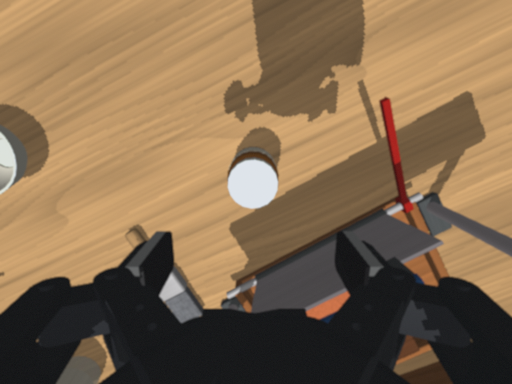

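The wrist view shows the jar lid at (253,184), the pointer from (385,100) at its tip to (405,208) at its base, and the sheet's top edge near (345,270).

```bash
python3 - <<'E'
from h import *
s,d=pickle.load(open('w2.pkl','rb'));T=pose(s); P=cloud(d,T)
print('lid',ray(d,253,184,.1,T),pt(d,253,184,T),ray(d,228,184,.1,T),ray(d,278,184,.1,T))
yaw=np.radians(5.0); X=np.array([np.cos(yaw),np.sin(yaw),0]);Y=np.array([-X[1],X[0],0]);Hg=np.array([.724,-.016,.03])
H,S,V=cv2.split(cv2.cvtColor(d['color'],cv2.COLOR_BGR2HSV))
m=((H<5)|(H>175))&(S>180)&(d['range_z']>0); m[:,:350]=0;m[230:]=0
q=P[m]-Hg; a=-q@X; h=q[:,2]; y=q@Y
i=np.argsort(np.hypot(a,h)); print(np.c_[a,y,h][i][::25]); g=np.hypot(a,h)>.03
sl=np.polyfit(a[g],h[g],1); print('pointer th',np.arctan2(1,sl[0]),sl, np.median(np.arctan2(a,h)[g]))
m=(H>100)&(H<125)&(S>120)&(P[...,2]>.12)&(P[...,2]<.22)
q=P[m]-Hg; print('bar',m.sum(), np.c_[-q@X,q@Y,q[:,2]][::10])
# sheet
m=(S<60)&(P[...,2]>.05)&(P[...,2]<.165); q=P[m]-Hg; a=-q@X;y=q@Y;h=q[:,2]; g=(abs(y)<.09)&(abs(a)<.06)
for z in(.03,.06,.09,.12): k=g&(abs(h-z)<.01); print(z,k.sum(),np.median(a[k]))
print(to(s,[*pt(d,253,184,T)[:2],.038]))
E
```

```text
lid [ 0.5837 -0.0484  0.1   ] [ 0.584  -0.0486  0.0987] [ 0.5725 -0.0718  0.1   ] [ 0.595 -0.025  0.1  ]
[[-0.0033  0.1252  0.005 ]
 [ 0.      0.1343  0.0108]
 [ 0.0064  0.1334  0.0096]
 [ 0.0104  0.1335  0.0076]
 [ 0.0123  0.1274  0.0074]
 [ 0.0178  0.1299  0.0095]
 [ 0.0246  0.1262  0.0138]
 [ 0.033   0.1265  0.0171]
 [ 0.04    0.127   0.0213]
 [ 0.0474  0.1283  0.0246]
 [ 0.0544  0.1321  0.0276]
 [ 0.0599  0.1313  0.0309]
 [ 0.067   0.1275  0.0341]
 [ 0.0732  0.1262  0.0344]
 [ 0.0777  0.1334  0.0383]
 [ 0.0812  0.126   0.0411]
 [ 0.0863  0.1269  0.0434]
 [ 0.0905  0.1267  0.0449]
 [ 0.0945  0.127   0.0476]
 [ 0.0987  0.1288  0.0498]
 [ 0.1024  0.131   0.0506]
 [ 0.1063  0.1308  0.0519]
 [ 0.1101  0.1288  0.0544]
 [ 0.1139  0.1327  0.0565]
 [ 0.1179  0.128   0.0582]
 [ 0.1215  0.1259  0.0588]
 [ 0.1246  0.1268  0.0618]
 [ 0.1279  0.1271  0.0639]
 [ 0.1316  0.1322  0.0654]
 [ 0.1348  0.1285  0.067 ]
 [ 0.1379  0.1288  0.069 ]
 [ 0.1418  0.126   0.0696]
 [ 0.1443  0.1271  0.0717]
 [ 0.1488  0.1267  0.07  ]
 [ 0.1507  0.1304  0.0727]]
pointer th 1.12225762096358 [0.4813 0.0016] 1.108995269644124
bar 57 [[ 0.0383  0.06    0.1609]
 [ 0.0381  0.06    0.1646]
 [ 0.0366  0.0609  0.1659]
 [ 0.0354  0.0613  0.1672]
 [ 0.0378 -0.0122  0.1629]
 [ 0.0387 -0.0163  0.1635]]
0.03 682 0.010784370114585422
0.06 846 0.016240121194997882
0.09 1077 0.021682209196277905
0.12 1166 0.026774846317619623
[-0.0012  0.0012  0.481 ]
```

Request:
servo_tool([
  [0, 0, 0.1],
  [0, 0, 0.2],
  [0, 0, 0.3],
  [0, 0, 0.4],
  [0, 0, 0.45],
  [0, 0, 0.48],
  [0, 0, 0.48],
  [0, 0, 0.48],
  [0, 0, 0.48],
  [0, 0, 0.48],
], jaw=[1, 1, 1, 1, 1, 1, 1, 0.2, 0.1, 0.1], roll=[0, 0, 0, 0, 0, 0, 0, 0, 0, 0], squeeze=40)

```text
time: 2.75
ee_pos: [0.5846, -0.0492, 0.0416]
tcp_rot: [3.141, 0.003, 2.694]
force: [0.5, 0.3, -2.3]
gripper_width: 0.0585
finger_force: 43.6
```

Request:
servo_tool([
  [0, 0, 0],
  [0, 0, 0],
  [0, 0, 0],
  [0, 0, 0],
  [0, 0, 0],
  [0, 0, 0],
], jaw=[0.1, 0, 0, 0, 0, 0], roll=[0, 0, 0, 0, 0, 0])

```text
time: 3.25
ee_pos: [0.5846, -0.0493, 0.0415]
tcp_rot: [3.14, 0.003, 2.693]
force: [-1.3, 1.8, 7.6]
gripper_width: 0.0583
finger_force: 44.5
```

Request:
servo_tool([
  [0, 0, -0.04],
  [0, 0, -0.1],
  [0, 0, -0.18],
  [0.04, 0.038, -0.2],
  [0.1, 0.095, -0.2],
  [0.16, 0.152, -0.2],
  [0.22, 0.21, -0.2],
  [0.28, 0.267, -0.2],
  [0.34, 0.324, -0.2],
  [0.4, 0.381, -0.2],
], jaw=[0, 0, 0, 0, 0, 0, 0, 0, 0, 0], roll=[0, 0, 0, 0, 0, 0, 0, 0, 0, 0])

```text
time: 4.08
ee_pos: [0.5042, 0.1584, 0.1195]
tcp_rot: [3.142, -0.0, 2.692]
force: [0.3, -0.2, -4.3]
gripper_width: 0.0585
finger_force: 45.1
```

Request:
servo_tool([
  [0.06, 0.057, 0],
  [0.12, 0.114, 0],
  [0.18, 0.172, 0],
  [0.24, 0.23, 0],
  [0.3, 0.286, 0],
  [0.33, 0.315, 0],
  [0.341, 0.325, 0],
  [0.341, 0.325, 0],
  [0.341, 0.325, 0],
  [0.341, 0.325, 0],
], jaw=[0, 0, 0, 0, 0, 0, 0, 0, 0, 0], roll=[0, 0, 0, 0, 0, 0, 0, 0, 0, 0])

```text
time: 4.92
ee_pos: [0.4393, 0.3323, 0.1193]
tcp_rot: [-3.141, 0.0, 2.692]
force: [0.1, 0.8, -3.4]
gripper_width: 0.0583
finger_force: 45.1
```

```bash
python3 - <<'E'
from h import *; from cell import sensors
s=sensors.sense(); print(s['ee_pos'],s['force'],s['gripper_width'],to(s,[.440,.334,.047]))
E
```

```text
[0.4393 0.3323 0.1193] [ 0.1019  0.7697 -3.4044] 0.05827308435777647 [0.0003 0.0047 0.1807]
```

Request:
servo_tool([
  [0, 0.004, 0.05],
  [0, 0.004, 0.1],
  [0, 0.004, 0.14],
  [0, 0.004, 0.165],
  [0, 0.004, 0.175],
  [0, 0.004, 0.18],
  [0, 0.004, 0.183],
  [0, 0.004, 0.186],
  [0, 0.004, 0.186],
  [0, 0.004, 0.186],
], jaw=[0, 0, 0, 0, 0, 0, 0, 0, 0, 0], roll=[0, 0, 0, 0, 0, 0, 0, 0, 0, 0])

```text
time: 5.75
ee_pos: [0.44, 0.3351, 0.0456]
tcp_rot: [3.141, 0.001, 2.693]
force: [-0.3, 0.2, -3.5]
gripper_width: 0.0586
finger_force: 45.2
```

Request:
servo_tool([
  [0, 0, 0.002],
  [0, 0, 0.004],
  [0, 0, 0.004],
  [0, 0, 0.004],
  [0, 0, 0.004],
], jaw=[0, 0, 0, 0, 0], roll=[0, 0, 0, 0, 0])

```text
time: 6.17
ee_pos: [0.44, 0.3351, 0.0455]
tcp_rot: [3.14, 0.001, 2.693]
force: [-3.7, -2.3, 9.9]
gripper_width: 0.0581
finger_force: 46.5
```

Contact. I'll release, then lift.

Request:
servo_tool([
  [0, 0, 0],
  [0, 0, 0],
  [0, 0, 0],
  [0, 0, 0],
  [0, 0, 0],
  [0, 0, -0.08],
  [0, 0, -0.18],
  [0, 0, -0.28],
  [0, 0, -0.38],
  [0, 0, -0.48],
], jaw=[0.6, 1, 1, 1, 1, 1, 1, 1, 1, 1], roll=[0, 0, 0, 0, 0, 0, 0, 0, 0, 0])

```text
time: 7.0
ee_pos: [0.4392, 0.3347, 0.2371]
tcp_rot: [-3.141, -0.0, 2.693]
force: [1.0, 0.6, 0.1]
gripper_width: 0.0852
finger_force: 0.0
```

```bash
python3 - <<'E'
from h import *; from cell import sensors,optics
s=sensors.sense(); print(s['time'],s['ee_pos'],s['qpos'],s['force'])
d=optics.snapshot('scene');P=cloud(d);S=cv2.cvtColor(d['color'],cv2.COLOR_BGR2HSV)[...,1]
m=(abs(P[...,2]-.104)<.01)&(S<70)&(abs(P[...,0]-.44)<.08)&(abs(P[...,1]-.334)<.08)&(d['range_z']>0)
print(m.sum(),np.median(P[m],0),np.ptp(P[m],0))
E
```

```text
7.0 [0.4392 0.3347 0.2371] [ 0.4491  0.2589  1.5202 -0.      1.3628 -0.6729] [1.0382 0.6257 0.0959]
85 [0.4444 0.3335 0.1035] [0.0532 0.055  0.0194]
```

Request:
servo_tool([
  [-0.39, -0.31, 0],
  [-0.39, -0.31, 0],
  [-0.39, -0.31, 0],
  [-0.39, -0.31, 0],
  [-0.39, -0.31, 0],
  [-0.39, -0.31, 0],
  [-0.39, -0.31, 0],
  [-0.39, -0.31, 0],
], jaw=[1, 1, 1, 1, 1, 1, 1, 1], roll=[1, 1, 1, 1, 1, 1, 1, 1])

```text
time: 7.72
ee_pos: [0.5261, 0.1556, 0.2349]
tcp_rot: [-3.141, -0.001, 2.169]
force: [0.2, -0.6, 0.6]
gripper_width: 0.0854
finger_force: 0.0
```

```bash
cat > g.py <<'E'
import sys; from h import *; from cell import sensors
s=sensors.sense(); yaw=np.radians(5.0); X=np.array([np.cos(yaw),np.sin(yaw),0]);Y=np.array([-X[1],X[0],0]);Hg=np.array([.724,-.016,.03])
e=s['ee_pos']-Hg; print(s['time'],'a,y,z',-e@X,e@Y,s['ee_pos'][2],'yaw',s['tcp_rot'],s['force'],s['gripper_width'])
A=list(map(float,sys.argv[1:]))
for a,z in zip(A[::2],A[1::2]):
    p=Hg-a*X; p[2]=z; print(a,z,to(s,p))
print('roll',(np.mod(s['tcp_rot'][2]-np.radians(95)+np.pi,2*np.pi)-np.pi)/np.radians(30))
E
python3 g.py .11 .21
```

```text
7.7167 a,y,z 0.18223933478253476 0.18817236574096616 0.23486655864210354 yaw [-3.1411 -0.001   2.1688] [ 0.1532 -0.6479  0.5859] 0.08538314217781393
0.11 0.21 [-0.4987 -0.0724  0.0617]
roll 0.9755026181287
```

Request:
servo_tool([
  [-0.5, -0.072, 0.03],
  [-0.5, -0.072, 0.03],
  [-0.5, -0.072, 0.03],
  [-0.5, -0.072, 0.03],
  [-0.5, -0.072, 0.03],
  [-0.5, -0.072, 0.06],
  [-0.5, -0.072, 0.06],
  [-0.5, -0.072, 0.06],
  [-0.5, -0.072, 0.06],
], jaw=[1, 1, 1, 1, 1, 1, 1, 1, 1], roll=[0.975, 0.975, 0.975, 0.975, 0.975, 0.975, 0.975, 0.975, 0.975])

```text
time: 8.47
ee_pos: [0.6148, -0.0239, 0.2116]
tcp_rot: [-3.141, -0.001, 1.661]
force: [0.0, -0.3, -0.2]
gripper_width: 0.0855
finger_force: 0.0
```

```bash
python3 g.py .068 .205; python3 - <<'E'
from h import *; from cell import optics
D={n:optics.snapshot(n) for n in('wrist','side')}
cv2.imwrite('pics/w3.png',np.hstack([D['wrist']['color'][:,:400],cv2.resize(D['side']['color'][110:238,220:353],(400,384),interpolation=cv2.INTER_CUBIC)]))
E
```

```text
8.4667 a,y,z 0.1095184121719661 0.0016413242700390185 0.21156166760564477 yaw [-3.1412 -0.0007  1.6614] [ 0.0405 -0.2613 -0.1919] 0.0854926677450169
0.068 0.205 [-0.0045  0.1038  0.0164]
roll 0.006296032128583872
```

View pics/w3.png

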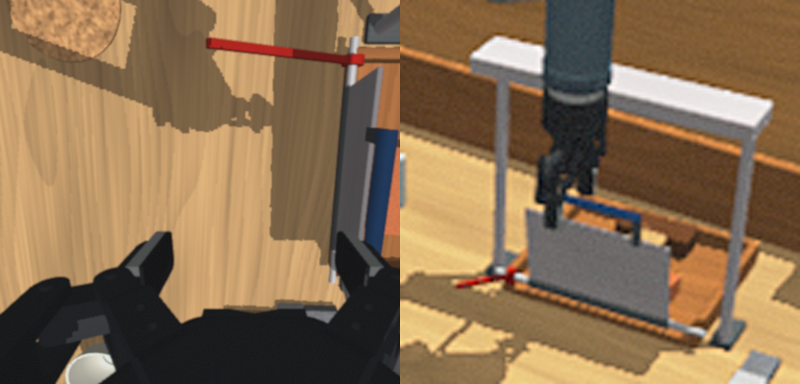

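The left half is the wrist view: the blue bar is at (380,200), just beyond the rear finger at (360,255). On the right is the side view, with the gripper in front of the bar and the light bar clear. Next I'll get the bar's exact position.

```bash
python3 w.py w4; python3 - <<'E'
from h import *
s,d=pickle.load(open('w4.pkl','rb'));T=pose(s);P=cloud(d,T)
yaw=np.radians(5.0); X=np.array([np.cos(yaw),np.sin(yaw),0]);Y=np.array([-X[1],X[0],0]);Hg=np.array([.724,-.016,.03])
st=lambda q:np.c_[-(q-Hg)@X,(q-Hg)@Y,q[:,2]]
H,S,V=cv2.split(cv2.cvtColor(d['color'],cv2.COLOR_BGR2HSV))
m=(H>100)&(H<125)&(S>120)&(V>30)&(P[...,2]>.12)&(P[...,2]<.22)
q=st(P[m]); print(m.sum(),np.percentile(q,[1,10,50,90,99],axis=0))
t=q[(q[:,2]>.18)]
for y in np.arange(-.06,.07,.02):
    k=t[abs(t[:,1]-y)<.005]
    if len(k): print(y,len(k),'a front',k[:,0].max(),'a at top',k[k[:,2].argmax()],k[:,0].min())
# fingers
v,u=np.nonzero((V<60)&(P[...,2]>.19)&(P[...,2]<.3)); f=P[v,u]; f=(np.linalg.inv(T)@np.c_[f,np.ones(len(f))].T)[:3].T
for z in(.005,-.005,-.015,-.025,-.04,-.06):
    k=f[abs(f[:,2]-z)<.003]
    if len(k):print('tool z',-z,len(k),'y range',k[:,1].min(),k[:,1].max(),np.sort(abs(k[:,1]))[:1],'x',k[:,0].min(),k[:,0].max())
# light bar in scene/side
E
```

```text
8.5667 [ 0.6151 -0.0242  0.2122] [3.1407 0.0001 1.6613] [-0.2011  0.2013 -0.6656] 0.08538172998071336
2088 [[ 0.0287 -0.0099  0.1924]
 [ 0.0302 -0.0013  0.194 ]
 [ 0.0345  0.0298  0.1966]
 [ 0.0376  0.0568  0.1977]
 [ 0.0383  0.062   0.1985]]
1.3877787807814457e-17 247 a front 0.03839116139630315 a at top [0.034  0.005  0.1984] 0.02847562533600098
0.020000000000000018 274 a front 0.03844505281251551 a at top [0.0318 0.0206 0.1985] 0.028349728248616982
0.04000000000000002 303 a front 0.03821474630464454 a at top [0.0348 0.0427 0.199 ] 0.02870830822749043
0.060000000000000026 275 a front 0.03871644234616311 a at top [0.0324 0.0603 0.1986] 0.027846834550369227
tool z 0.015 208 y range -0.043877021408978534 0.043481078339929535 [0.0414] x -0.008516584928651955 0.01335628095883494
tool z 0.025 468 y range -0.05578026069131059 0.05609413135372954 [0.0415] x -0.009707873256121283 0.0136775561028869
tool z 0.04 610 y range -0.055862113909533884 0.0560317645592342 [0.0413] x -0.00827091314962572 0.013761705282442568
tool z 0.06 1791 y range -0.07345627496209906 0.07326552692772204 [0.0374] x -0.010272311931700612 0.016571822873674785
```

```bash
python3 - <<'E'
from h import *; from cell import optics
s,d=pickle.load(open('w4.pkl','rb'));T=pose(s);P=cloud(d,T)
V=d['color'].max(-1); f=P[(V<70)&(d['range_z']>0)]; f=(np.linalg.inv(T)@np.c_[f,np.ones(len(f))].T)[:3].T
for z in(.06,.07,.08,.09,.1,.11):
    k=f[(abs(f[:,2]+z)<.004)&(abs(f[:,1])<.15)&(abs(f[:,0])<.1)]
    if len(k):print(z,len(k),k[:,1].min(),k[:,1].max())
yaw=np.radians(5.0); X=np.array([np.cos(yaw),np.sin(yaw),0]);Y=np.array([-X[1],X[0],0]);Hg=np.array([.724,-.016,.03])
for n in('scene','side'):
    d=optics.snapshot(n);P=cloud(d);q=P[d['range_z']>0]-Hg; a=-q@X;y=q@Y;z=q[:,2]+.03
    k=(abs(y)<.17)&(z>.33)&(z<.347)&(a<.04)&(a>0)&(abs(y)>.06); print(n,'front face a',k.sum(),np.percentile(a[k],[10,50,90]) if k.any() else '')
    k=(abs(y)<.17)&(z>.343)&(z<.357)&(a<.04)&(a>-.07)&(abs(y)>.06); print('top a range',np.percentile(a[k],[1,99]))
    k=(abs(y)<.06)&(z>.215)&(z<.5)&(a>-.05)&(a<.3)
    for zz in np.arange(.22,.44,.02):
        w=k&(abs(z-zz)<.008); 
        if n=='side' and w.any(): print(round(zz,2),w.sum(),'tool y ext', .109-np.percentile(a[w],[1,99]))
E
```

```text
0.06 2795 -0.07473334808438814 0.07326552692772204
0.07 7026 -0.07423976354504491 0.07375321978681193
0.08 9142 -0.0725498390656345 0.07337973495852068
0.09 8307 -0.06458357349020094 0.063888776225142
0.1 5287 -0.03334282586051884 0.03292897786379767
scene front face a 56 [0.0016 0.0113 0.0177]
top a range [-0.0508  0.0184]
side front face a 224 [0.0179 0.0226 0.0274]
top a range [-0.0453  0.028 ]
0.22 6 tool y ext [ 0.0474 -0.0497]
0.24 46 tool y ext [ 0.0481 -0.0603]
0.26 39 tool y ext [ 0.0534 -0.0598]
0.28 75 tool y ext [ 0.0674 -0.0777]
0.3 71 tool y ext [ 0.0734 -0.0767]
0.32 90 tool y ext [ 0.0918 -0.0754]
0.34 120 tool y ext [ 0.1537 -0.0681]
0.36 152 tool y ext [ 0.1454 -0.0422]
0.38 120 tool y ext [ 0.0132 -0.0437]
0.4 62 tool y ext [ 0.0053 -0.0431]
0.42 105 tool y ext [ 0.0077 -0.0435]
```

The open gripper's side linkages are 75 mm to each side, and their tops would hit the underside of the light bar if I went over the blue bar. Instead I'll come in low beside the end of the bar (y' = -80 mm). Then I'll slide the rear finger behind the bar, below the light bar.

Request:
servo_tool([
  [-0.1, 0, 0],
  [-0.205, 0, 0],
  [-0.205, 0, 0.05],
  [-0.205, 0, 0.115],
  [-0.205, 0.03, 0.115],
  [-0.205, 0.06, 0.115],
  [-0.205, 0.08, 0.115],
  [-0.205, 0.08, 0.115],
], jaw=[1, 1, 1, 1, 1, 1, 1, 1], roll=[0, 0, 0, 0, 0, 0, 0, 0])

```text
time: 9.38
ee_pos: [0.6557, -0.1046, 0.1656]
tcp_rot: [3.14, 0.0, 1.66]
force: [-0.2, -0.7, 0.5]
gripper_width: 0.0856
finger_force: 0.0
```

```bash
python3 g.py .065 .166
```

```text
9.3833 a,y,z 0.07572136814122699 -0.0823150173054053 0.1655963465085312 yaw [3.1401 0.0004 1.6595] [-0.1712 -0.6854  0.5362] 0.08556323803524044
0.065 0.166 [ 0.2057  0.0271 -0.0011]
roll 0.002746616864934834
```

Request:
servo_tool([
  [0, 0.008, 0],
  [0, 0.014, 0],
  [0, 0.02, 0],
  [0, 0.026, 0],
  [0, 0.026, 0],
  [0, 0.026, 0],
], jaw=[1, 1, 1, 1, 1, 1], roll=[0, 0, 0, 0, 0, 0])

```text
time: 9.88
ee_pos: [0.6646, -0.104, 0.1654]
tcp_rot: [3.142, 0.0, 1.659]
force: [0.3, 0.4, -0.1]
gripper_width: 0.0855
finger_force: 0.0
```

```bash
python3 g.py .065 .166;python3 w.py w5; python3 - <<'E'
from h import *; from cell import optics
a=cv2.imread('pics/w5.png')[100:320,300:512]
b=optics.snapshot('side')['color'][110:220,230:340]
cv2.imwrite('pics/w5c.png',np.hstack([cv2.resize(x,(400,400),interpolation=cv2.INTER_CUBIC) for x in(a,b)]))
E
```

```text
9.8833 a,y,z 0.06682580204608407 -0.08250060916088062 0.16541326754879493 yaw [3.1415 0.0001 1.6587] [ 0.298   0.399  -0.1194] 0.08547373660020703
0.065 0.166 [ 0.2062  0.0047 -0.0015]
roll 0.0012330270507415276
9.8833 [ 0.6646 -0.104   0.1654] [3.1415 0.0001 1.6587] [ 0.298   0.399  -0.1194] 0.08547373660020703
```

View pics/w5c.png

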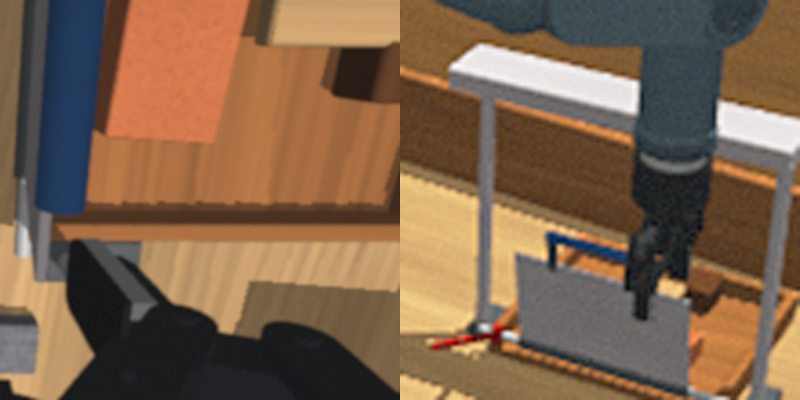

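The wrist crop shows the bar's end at (65,205), with the finger's inner face at (72,250), about level with the bar's rear side. It needs another 2–3 mm of depth before sliding across.

Request:
servo_tool([
  [0, 0.003, 0],
  [0, 0.0065, 0],
  [0, 0.0065, 0],
  [0, 0.0065, 0],
], jaw=[1, 1, 1, 1], roll=[0, 0, 0, 0])

```text
time: 10.32
ee_pos: [0.6673, -0.1038, 0.1653]
tcp_rot: [-3.142, 0.0, 1.659]
force: [0.3, -0.6, 0.2]
gripper_width: 0.0857
finger_force: 0.0
```

```bash
python3 g.py;python3 w.py w6; python3 - <<'E'
from h import *
s,d=pickle.load(open('w6.pkl','rb'));T=pose(s);P=cloud(d,T);Q=(P-T[:3,3])@T[:3,:3]
H,S,V=cv2.split(cv2.cvtColor(d['color'],cv2.COLOR_BGR2HSV))
m=(H>100)&(H<125)&(S>120)&(V>30)&(P[...,2]>.18)&(P[...,2]<.21)
q=Q[m]; print('bar tool y',np.percentile(q[:,1],[1,50,99]),'x min',q[:,0].min(), 'top',P[m][:,2].max(), q[q[:,2].argmin()])
f=Q[(V<70)&(d['range_z']>0)]; f=f[(f[:,1]>.03)&(f[:,1]<.06)&(f[:,2]<0)&(f[:,2]>-.05)]
for z in(.012,.015,.02,.025,.03,.035): k=f[abs(f[:,2]+z)<.003]; print(z,len(k),np.percentile(k[:,1],[1,5,99]) if len(k) else '')
E
```

```text
10.3167 a,y,z 0.06413906615138372 -0.08251641376988089 0.16528311890698733 yaw [-3.1416  0.      1.6587] [ 0.3066 -0.5667  0.2172] 0.08567775830609582
roll 0.0011862521644469411
10.3167 [ 0.6673 -0.1038  0.1653] [-3.1416  0.      1.6587] [ 0.3066 -0.5667  0.2172] 0.08567775830609582
bar tool y [0.026  0.0304 0.0363] x min 0.02581175542367301 top 0.1994034737330787 [ 0.102   0.0318 -0.0341]
0.012 34 [0.0418 0.0418 0.0425]
0.015 96 [0.0417 0.0418 0.0433]
0.02 184 [0.0417 0.0418 0.054 ]
0.025 228 [0.0416 0.0418 0.055 ]
0.03 260 [0.0416 0.0417 0.0549]
0.035 303 [0.0415 0.0417 0.055 ]
```

There's about 3.6 mm clearance behind the bar, so I'll slide across.

Request:
servo_tool([
  [0.02, 0, 0],
  [0.04, 0, 0],
  [0.06, 0, 0],
  [0.08, 0, 0],
  [0.1, 0, 0],
  [0.12, 0, 0],
  [0.14, 0, 0],
  [0.16, 0, 0],
  [0.18, 0, 0],
  [0.18, 0, 0],
], jaw=[1, 1, 1, 1, 1, 1, 1, 1, 1, 1], roll=[0, 0, 0, 0, 0, 0, 0, 0, 0, 0])

```text
time: 11.2
ee_pos: [0.6607, -0.0301, 0.1654]
tcp_rot: [-3.142, -0.001, 1.66]
force: [-0.1, 0.3, -0.5]
gripper_width: 0.0854
finger_force: 0.0
```

Request:
servo_tool([
  [0, -0.011, 0],
  [0, -0.03, 0.003],
  [0, -0.05, 0.009],
  [0, -0.07, 0.016],
  [0, -0.09, 0.023],
  [0, -0.108, 0.032],
  [0, -0.127, 0.041],
  [0, -0.145, 0.052],
  [0, -0.162, 0.063],
  [0, -0.162, 0.063],
], jaw=[1, 1, 1, 1, 1, 1, 1, 1, 1, 1], roll=[0, 0, 0, 0, 0, 0, 0, 0, 0, 0])

```text
time: 12.03
ee_pos: [0.5944, -0.0382, 0.1391]
tcp_rot: [-3.139, 0.0, 1.658]
force: [0.9, -0.6, 0.9]
gripper_width: 0.0856
finger_force: 0.3
```

```bash
cat > ap.py <<'E'
import sys; from h import *; from cell import sensors,optics
s,d=pickle.load(open(sys.argv[1]+'.pkl','rb'));T=pose(s);P=cloud(d,T);Q=(P-T[:3,3])@T[:3,:3]
yaw=np.radians(5.0); X=np.array([np.cos(yaw),np.sin(yaw),0]);Y=np.array([-X[1],X[0],0]);Hg=np.array([.724,-.016,.03])
H,S,V=cv2.split(cv2.cvtColor(d['color'],cv2.COLOR_BGR2HSV))
m=(H>100)&(H<125)&(S>120)&(V>30)&(P[...,2]>.05)&(P[...,2]<.22)
e=P-Hg; a=-e@X; y=e@Y; h=e[...,2]; m&=(abs(y)<.07)&(abs(a)<.2)
print('bar n',m.sum(),'a',np.percentile(a[m],[2,50,98]),'z top',np.percentile(h[m],98)+.03,'bar tool y',np.percentile(Q[m][:,1],[2,98]))
p=(S<70)&(abs(y)<.098)&(a>-.01)&(a<.16)&(h<.16)&(np.hypot(a,h)>.02)&(np.hypot(a,h)<.125)&(V>40)&(h>.01)
if p.sum()>50:
    r=np.c_[a[p],h[p]]; 
    from numpy.linalg import svd
    for _ in range(3):
        c=r.mean(0); u=svd(r-c,full_matrices=False)[2]; k=abs((r-c)@u[1]); r=r[k<max(.003,np.percentile(k,90)*.9)]
    print('sheet n',len(r),'theta',np.arctan(u[0][0]/u[0][1]),'resid',k.std(),'via mean',np.arctan2(*c))
E
python3 g.py; python3 w.py w7; python3 ap.py w7
```

```text
12.0333 a,y,z 0.13101380563161094 -0.01087172190248764 0.13912297948574728 yaw [-3.1391  0.      1.6581] [ 0.9272 -0.6327  0.8598] 0.08561954082391346
roll 1.2031644642929133e-05
12.0333 [ 0.5944 -0.0382  0.1391] [-3.1391  0.      1.6581] [ 0.9272 -0.6327  0.8598] 0.08561954082391346
bar n 5462 a [0.0901 0.0962 0.1004] z top 0.17278404714961917 bar tool y [0.0305 0.0408]
sheet n 5119 theta 0.5922941609721157 resid 9.709455418741598e-05 via mean 0.6010643036644497
```

Request:
servo_tool([
  [0, -0.016, 0.012],
  [0, -0.033, 0.025],
  [0, -0.048, 0.039],
  [0, -0.063, 0.053],
  [0, -0.077, 0.068],
  [0, -0.09, 0.084],
  [0, -0.102, 0.101],
  [0, -0.114, 0.118],
  [0, -0.124, 0.134],
  [0, -0.13, 0.147],
], jaw=[1, 1, 1, 1, 1, 1, 1, 1, 1, 1], roll=[0, 0, 0, 0, 0, 0, 0, 0, 0, 0])

```text
time: 12.92
ee_pos: [0.5437, -0.0422, 0.0804]
tcp_rot: [-3.141, -0.0, 1.659]
force: [4.5, 0.3, 2.9]
gripper_width: 0.0854
finger_force: 2.0
```

```bash
python3 g.py; python3 w.py w8; python3 ap.py w8
```

```text
12.9167 a,y,z 0.18187610807758017 -0.01041076042696962 0.08039758484508433 yaw [-3.1407 -0.0003  1.6587] [4.4767 0.3221 2.9158] 0.08541627761313107
roll 0.0011465633160313655
12.9167 [ 0.5437 -0.0422  0.0804] [-3.1407 -0.0003  1.6587] [4.4767 0.3221 2.9158] 0.08541627761313107
bar n 5664 a [0.1408 0.1471 0.1513] z top 0.11835728081649598 bar tool y [0.0306 0.041 ]
sheet n 21749 theta 1.0491220329807296 resid 0.00019612426967679814 via mean 1.048697906361235
```

Request:
servo_tool([
  [0, -0.006, 0.012],
  [0, -0.012, 0.022],
  [0, -0.012, 0.022],
  [0, -0.012, 0.022],
], jaw=[1, 1, 1, 1], roll=[0, 0, 0, 0])

```text
time: 13.3
ee_pos: [0.5397, -0.0428, 0.0716]
tcp_rot: [-3.141, -0.0, 1.659]
force: [6.6, -0.3, -3.7]
gripper_width: 0.0857
finger_force: 3.1
```

```bash
python3 w.py w9; python3 ap.py w9
```

```text
13.3 [ 0.5397 -0.0428  0.0716] [-3.1412 -0.0001  1.6586] [ 6.6457 -0.3349 -3.6664] 0.08567752812868197
bar n 5793 a [0.145  0.1513 0.1554] z top 0.1109897903654665 bar tool y [0.0306 0.041 ]
sheet n 23385 theta 1.1007585357842662 resid 0.00021327944221948534 via mean 1.0991618057986112
```

Request:
servo_tool([
  [0, 0.006, 0],
  [0, 0.011, 0],
  [0, 0.011, 0],
  [0, 0.011, -0.03],
  [0, 0.011, -0.08],
  [0, 0.011, -0.16],
  [0, 0.0, -0.25],
  [0, -0.05, -0.35],
  [0, -0.1, -0.4],
  [0, -0.1, -0.4],
], jaw=[1, 1, 1, 1, 1, 1, 1, 1, 1, 1], roll=[0, 0, 0, 0, 0, 0, 0, 0, 0, 0])

```text
time: 14.18
ee_pos: [0.4991, -0.0466, 0.2376]
tcp_rot: [3.136, 0.003, 1.659]
force: [0.2, 0.4, 0.1]
gripper_width: 0.0852
finger_force: 0.0
```

```bash
python3 w.py w10; python3 ap.py w10; python3 - <<'E'
from h import *; from cell import optics
s,d=pickle.load(open('w10.pkl','rb'));T=pose(s);P=cloud(d,T)
yaw=np.radians(5.0); X=np.array([np.cos(yaw),np.sin(yaw),0]);Y=np.array([-X[1],X[0],0]);Hg=np.array([.724,-.016,.03])
H,S,V=cv2.split(cv2.cvtColor(d['color'],cv2.COLOR_BGR2HSV)); e=P-Hg;a=-e@X;h=e[...,2];y=e@Y
m=((H<5)|(H>175))&(S>180)&(d['range_z']>0)&(abs(y-.127)<.015)&(np.hypot(a,h)>.03)&(np.hypot(a,h)<.2)
if m.sum()>20: print('pointer',m.sum(),np.arctan2(1,np.polyfit(a[m],h[m],1)[0]),np.median(np.arctan2(a,h)[m]))
b=optics.snapshot('side')['color']; c=optics.snapshot('scene')['color'][110:302,150:406]
cv2.imwrite('pics/fin.png',np.vstack([cv2.resize(b,(400,300)),cv2.resize(c,(400,300))]))
E
```

```text
14.1833 [ 0.4991 -0.0466  0.2376] [3.1364 0.0031 1.659 ] [0.1574 0.4103 0.1491] 0.08515462192488002
bar n 1111 a [0.1452 0.1507 0.1548] z top 0.11071730896835205 bar tool y [0.0712 0.0808]
sheet n 9206 theta 1.1010475642300053 resid 0.0002897838195943229 via mean 1.100291152331743
pointer 811 1.125241645163617 1.1079250257575068
```

View pics/fin.png

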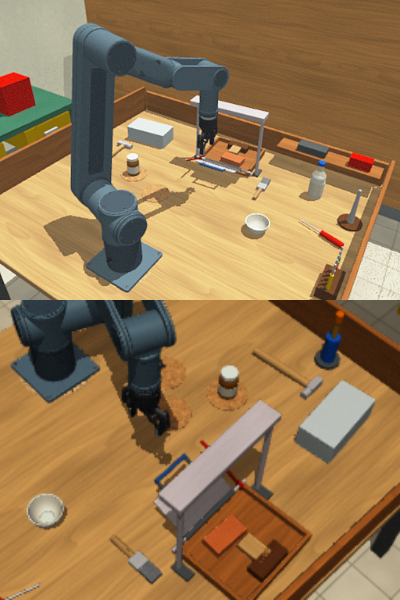

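The final picture shows the jar upright on the left mat at (228,385). The apron is folded parallel to the red pointer (1.10 vs about 1.12 rad), and the gripper is clear of everything. I'll let the arm settle, then hand in.

Request:
servo_tool([
  [0, 0, 0],
  [0, 0, 0],
  [0, 0, 0],
  [0, 0, 0],
], jaw=[1, 1, 1, 1], roll=[0, 0, 0, 0])

```text
time: 14.67
ee_pos: [0.4998, -0.0461, 0.2314]
tcp_rot: [-3.14, -0.001, 1.659]
force: [-0.1, -0.5, 0.2]
gripper_width: 0.0854
finger_force: 0.0
```

```bash
python3 -c "
from cell import job; print(job.sign_off())"
```

```text
the job is handed in; nothing more can be done
None
```

I handed the job in at about 14.7 s: by my last measurements the jar stands upright on the leftmost cork mat, about 5 mm off its centre, and the apron is within about 0.03 rad of the red pointer; sign-off returned no verdict.

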